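Snap a paint pot's lid home with the lid-closing pliers

ROBOT

A 6-joint arm with a two-finger parallel gripper is mounted at the origin on a cart in front of the work surface, level with it; the furniture and walls round the work are solid. World frame = base frame: x ahead of the robot, y to its left, z up, the work surface at z = 0. Lengths are in m, angles in rad, forces in N, time in s.
With the tool pointing down it reaches from about 0.35 to 0.85 m from the base axis. Payload 8.1 kg.
Tool frame: the origin (TCP) lies between the finger pads; the fingertips stand nose_length ahead of it and the grasp point (between the pads) lies 3 mm ahead of it (nose_length is the distance from the TCP to the fingertips, in m); z points along the fingers, x is the direction in which the jaws open and shut, and the axes are right-handed (so a half turn about z gives the same grasp; the last joint's range is limited). The gripper opens to 93 mm and grips with 3 to 60 N. Pads are 15 mm wide; open, the fingers measure 128 mm over their backs; the gripper's body (75 mm by 188 mm) begins 65 mm behind the grasp point.
Start: joints at [1.262, 0.13, 1.488, -0, 1.523, -0.085], TCP at [0.133, 0.585, 0.241] pointing down, gripper open.
Joint ranges: [-2.96, 2.96], [-0.89, 2.26], [0.02, 2.5], [-1.34, 4.48], [0, 2.73], [-2.66, 2.66]. Speed limits (rad/s): [2.39, 2.39, 2.79, 3.14, 3.14, 3.14].

INTERFACE

Orientations are given as a rotation vector (axis times angle).
In Python, from bench import read_state, read_camera, finish_job, nose_length gives the robot as it stands. The module is installed in compiled form; this text tells all that it offers.
- The arm moves only by the shell command python3 -m crank 'ROWS'. ROWS is JSON, a list of rows, each a list of 3 entries, a list of its own where there are three numbers: the turn, a rotation vector about the tool's x, y, z in rad, then the shift along the tool's x, y, z in mm, then the finger opening in mm, from 0 to 93. In form: [[[ax, ay, az], [x, y, z], grip], ...]. A call has 1 to 5 rows; each row shifts and turns the commanded pose from where the row before left it, along the tool's axes as they then stand; what a row does not reach is not made up. A row lasts 1/10 s, in which the tool goes at most 50 mm and 8.59 degrees, less where a joint would pass 70% of its speed; a pose out of reach is approached as far as the arm can. A call with a gripper value outside its range is refused whole. The fingers move at their own pace and stop on an object; the grip force is fixed at half the most. Time passes only in rows, so rows that do not move let the fingers close. It gives the time, the measured TCP pose, the force and the opening at its end, in the units of the state.
- read_state(): the state, without advancing time (a new reading comes with each control period).
- read_camera(name): name is "scene" or "top" or "wrist"; returns a dict with "frame" (400x640x3 uint8, red, green, blue), "z_map" (400x640 float32, m along the optical axis (not along the pixel's ray), 0 where there is no reading), "intrinsics" (3x3 intrinsics, pixels), "world_from_camera" (4x4, takes a point from camera to world coordinates); the wrist camera has in their place "mount" (4x4, takes a point from camera to tool coordinates, whose origin is the TCP and whose axes are the tool frame's). Camera axes: x right, y down, z forward; pixel columns grow to the right and rows downward; lengths in m; the calibration is good to about 2 mm. A picture is of the moment at which its call begins: read the wrist's pose just before it.
- finish_job(): hands the job in, once; it reports no verdict.
The state is a dict: "time": time; "qpos": joint angles; "qvel": joint speeds; "tau": joint torques, N m; "tcp_pos": TCP position; "tcp_rot": TCP orientation; "ft_force": force on the tool from outside, world axes, zero at the start; "moment": the same for the moment, N m; "grip_width": opening from 0.0 (shut) to 1.0 (fully open).
Only numpy, scipy, OpenCV 4.12 (cv2) and the standard library are available. Lean on these libraries where they do the work, as an engineer would, in place of code of your own. Each camera call takes 0.05 s, during which the arm holds its last target. There are 200 camera calls.

TASK

The lid of the little orange snap-lid pot is only started. Lay the pot on its side on the black bed between the jaws of the lid-closing pliers, its axis across the jaws, and let go of it; then squeeze the two handles together with steadily rising force until the resistance peaks and the lid snaps fully home, easing off at once when it gives so that the pot is not crushed. Let the handles spring open and leave the closed pot on the bed; do not disturb the other things on the table.

Things in the scene. Friction and masses are not known exactly. Their poses are not given: they have to be found in the camera images.
- pot_center (a point): Middle of the snap-lid pot: a square canister on its side, 34 x 34 mm in section, 41 mm long along its own y (horizontal) while the lid is proud. The point is on its axis, half-way along, 17 mm above its underside; z is up. Towards -y is the orange body, 24 mm long; at +y the white lid, 10 mm long; between them 7 mm of narrower orange neck shows. Closed, the pot is 34 mm long (ends at y = -20.5 and +13.5 mm). Grasp it from above across its x (34 mm wide). About 0.1 kg.
- pot: The same pot; origin at the middle of its underside, same axes as pot_center (z up, y along the pot towards the lid).
- pot_lid (a joint): Travel of the lid into the pot, m: 0 = proud (start), 0.007 = fully home. It springs back out if released before 6 mm. The push on the lid needed to move it rises to about 28 N at 2 mm of travel, then falls away and past 6 mm the lid pulls itself home and stays.
- press: The lid-closing pliers, fixed to the table by a grey base plate 150 x 96 x 8 mm. Origin under the middle of the bed, on the table; x points from the bed to the hinges, -x to the handle ends, y is the direction in which the jaws close, z up. A grey hinge block and pins, 47 mm high, stand at x = 66 to 94 mm. The jaws stand at x = -13 to 13 mm, z = 19 to 43 mm.
- seat (a point): Where the middle of the pot (pot_center) belongs: 31 mm above the table over the middle of the black rubber bed (46 mm along x, 38 mm along y, top 14 mm above the table), which is flat, without lips. Same axes as the press. Lay the pot with its y along the press's y, lid to either side. Open, the jaws leave 50 to 53 mm between them there; between the jaws at x = 13 to 66 mm and -13 to -60 mm there is free room for fingers.
- handle_l: Left (+y) handle with its plain steel jaw. Origin on its hinge pin, at x = 80, y = +14, z = 31 mm of the press; the jaw is 80 mm and the grip 160 mm from the hinge, so the jaws press twice as hard as the grips are squeezed (about 15 to 18 N on each grip makes the lid give, the light opening springs included). The two handles are free of each other and spring open (1.5 to 2.5 N at each grip).
- handle_r: Right (-y) handle, hinge at y = -14 mm. Its jaw is an anvil on a screw (brass knob outside), set anywhere from 0 to 3 mm inward and different each time, so the handle opening at which the pot is met and at which the lid gives is not known beforehand. It stays as set. The pot is crushed if either jaw presses on it with more than 60 N (about 32 N at the grips).
- grip_l (a point): Middle of the left handle's dark teal sleeve (78 mm long along the handle, 12 mm wide, 20 mm high), 31 mm above the table. Open, the two sleeves are 58 mm apart between middles and 70 mm over their outer faces; to squeeze, straddle both from above and close along the press's y. With the pot in, and depending on the anvil, the jaws meet it at about 41 to 51 mm over the outer faces and the lid is home at about 26 to 38 mm.
- grip_r (a point): Middle of the right handle's sleeve, likewise.
- crimson: Bystander: paint tube with crimson band, 46 x 153 x 35 mm, lying; origin under its middle.
- drier: Bystander: small amber bottle, 31 mm across, 74 mm high, standing; origin under its middle.
- roll: Bystander: roll of masking tape, 100 mm across, 25 mm high, lying flat; origin under its middle.
- rubber_block: Bystander: eraser in a blue sleeve, 25 x 48 x 14 mm; origin under its middle.
Not all that is in view belongs to the job. Of the things that look like the pot, the largest one is meant.

How it is judged:
On the way, in this order (a step that is already met when the one before it is completed fails the run):
1. the pot lies on the bed between the open jaws, released, its lid still proud (horizontal distance between pot_center and seat below 0.012 m and z of pot_center in the frame of press between 0.028 and 0.034 m and angle between the y axis of pot_center and the y axis of press, either way round below 0.2 rad and value of joint pot_lid below 0.002 m and contact force between the fingers and pot below 0.1 N), for 0.2 s.
2. both jaws press on the pot with more than 8 N, the lid not yet through (contact force between each of handle_l, handle_r and pot above 8 N and value of joint pot_lid below 0.005 m), for 0.03 s.
3. the lid has snapped home (value of joint pot_lid above 0.006 m), for 0.1 s.
At the end, for the whole second after the job is handed in: The lid is home (travel over 6 of 7 mm), the pot lies at rest on the bed (its middle within 20 mm of the seat, at bed height within 4 mm), and the handles have sprung open (sleeve middles more than 52 mm apart) (value of joint pot_lid above 0.006 m and horizontal distance between pot_center and seat below 0.02 m and z of pot_center in the frame of press between 0.027 and 0.035 m and distance between grip_l and grip_r above 0.052 m and linear speed of pot below 0.02 m/s); the robot touches nothing.
It fails at once if the pot is crushed: a jaw presses on it with more than 60 N (contact force between any of handle_l, handle_r and pot above 60 N).
It fails at once if a bystander is moved by more than 30 mm (distance of any of crimson, drier, roll, rubber_block from where it was at the start of the episode above 0.03 m).
It also fails if it takes over 58 s, if anything falls off the work surface, if the arm or the gripper's body presses on something with over 40 N, if the wrist force passes 120 N, or if a joint passes its speed limit or range.

## Working session

There is one attempt and no reset: what is moved stays moved. The work goes in short steps, Python scripts to look and compute and a shell command to move; the robot and the scene stay as the last step left them, time stands still between calls to the robot, and variables do not carry over. Pictures are saved under pics/ and viewed, about 8 in all and at most 12, crops included, and the job is handed in when it is done.

```bash
mkdir -p pics; cat > h.py <<'E'
import numpy as np, cv2
from bench import *
from scipy.spatial.transform import Rotation as R
def shot(n):
    s=read_state(); c=read_camera(n)
    if 'mount' in c:
        T=np.eye(4);T[:3,:3]=R.from_rotvec(s['tcp_rot']).as_matrix();T[:3,3]=s['tcp_pos'];c['W']=T@c['mount']
    else: c['W']=c['world_from_camera']
    return c
def save(c,f,crop=None,k=1):
    im=c['frame'][:,:,::-1]
    if crop: im=im[crop[1]:crop[3],crop[0]:crop[2]]
    cv2.imwrite('pics/'+f,cv2.resize(im,None,fx=k,fy=k,interpolation=cv2.INTER_CUBIC))
def ray(c,uv,z):
    uv=np.atleast_2d(uv).astype(float);K=c['intrinsics']
    d=np.c_[(uv[:,0]-K[0,2])/K[0,0],(uv[:,1]-K[1,2])/K[1,1],np.ones(len(uv))]@c['W'][:3,:3].T
    o=c['W'][:3,3];return o+d*((z-o[2])/d[:,2])[:,None]
def cloud(c):
    v,u=np.mgrid[:400,:640];K=c['intrinsics'];z=c['z_map']
    p=np.stack([(u-K[0,2])/K[0,0]*z,(v-K[1,2])/K[1,1]*z,z],-1)
    return p@c['W'][:3,:3].T+c['W'][:3,3]
E
python3 - <<'E'
from h import *
s=read_state();print(s,nose_length)
for n in('top','scene'):
    c=shot(n);save(c,n+'0.png',k=1.25);print(n,c['W'].round(3).tolist(),c['intrinsics'].tolist())
    np.savez(n+'0.npz',**{k:v for k,v in c.items()})
E
```

```text
{'time': 0.0, 'qpos': array([ 1.26161186e+00,  1.31177260e-01,  1.48928675e+00, -3.61888503e-06,
        1.52300434e+00, -8.53880503e-02]), 'qvel': array([ 6.35624761e-04,  1.14621241e-03, -8.67591037e-04,  7.50262698e-04,
       -1.53243818e-04,  9.23239162e-05]), 'tau': array([-1.97174755e-03, -5.59823048e+01, -4.91766465e+01,  7.65286759e-02,
        3.49283824e-02, -1.99185370e-04]), 'tcp_pos': array([0.13296787, 0.58452879, 0.2395737 ]), 'tcp_rot': array([ 2.45478865e+00,  1.95884019e+00, -2.44736396e-03]), 'ft_force': array([-0.16501153,  0.06381797,  0.27354953]), 'moment': array([0.05838856, 0.017483  , 0.03103735]), 'grip_width': 0.9997687786227109} 0.022
top [[-0.015, -0.988, 0.152, 0.373], [-1.0, 0.013, -0.01, -0.294], [0.008, -0.152, -0.988, 1.014], [0.0, 0.0, 0.0, 1.0]] [[395.2792292977002, 0.0, 321.4610791725436], [0.0, 395.2792292977002, 197.81172029929914], [0.0, 0.0, 1.0]]
scene [[0.545, -0.633, 0.55, -0.176], [-0.838, -0.425, 0.342, -0.731], [0.017, -0.647, -0.762, 0.994], [0.0, 0.0, 0.0, 1.0]] [[508.0990208726037, 0.0, 316.72257178169036], [0.0, 508.0990208726037, 195.68189698594932], [0.0, 0.0, 1.0]]
```

View pics/top0.png

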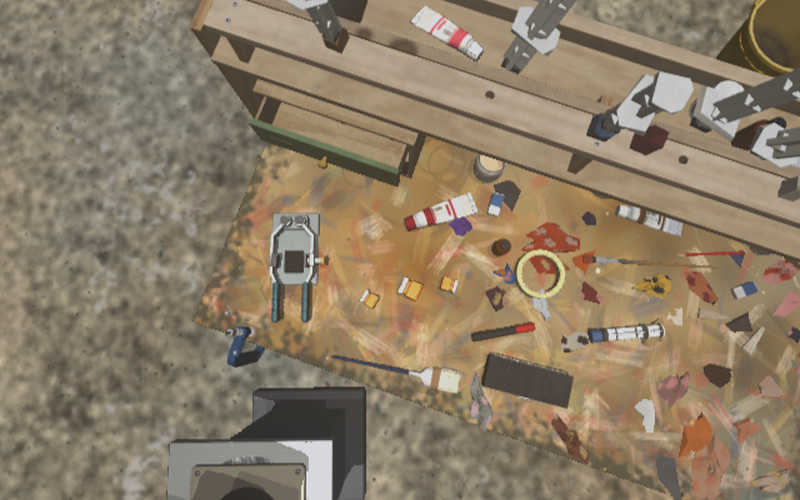

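View pics/scene0.png

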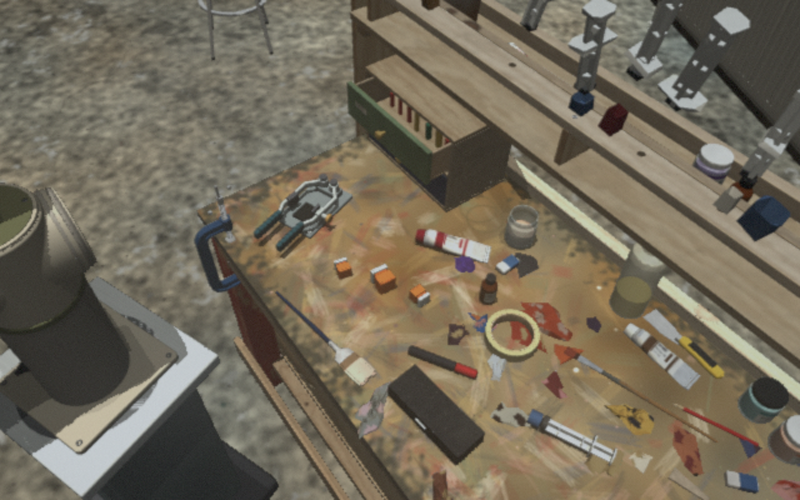

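The top view shows three orange pots with white lids, at display pixels (370,297), (411,288) and (449,285). The middle one looks largest. The press is at (294,262), with its hinges up (+x world) and its handles towards the robot.

```bash
python3 - <<'E'
from h import *
for n in('top','scene'):
    c=dict(np.load(n+'0.npz')); P=cloud(c)
    hsv=cv2.cvtColor(c['frame'],cv2.COLOR_RGB2HSV)
    m=cv2.inRange(hsv,(8,170,120),(22,255,255))
    if n=='top': save(c,'topcrop.png',(190,150,390,280),4)
    k,l,st,ce=cv2.connectedComponentsWithStats(m)
    for i in range(1,k):
        if st[i,4]>25:
            q=P[l==i];print(n,st[i].tolist(),ce[i].round(1),ray(c,ce[i],.03).round(3),np.median(q,0).round(3),q[:,2].max().round(3))
    # teal sleeves, black bed
    m=cv2.inRange(hsv,(80,70,20),(100,255,140))
    k,l,st,ce=cv2.connectedComponentsWithStats(m)
    for i in range(1,k):
        if st[i,4]>60:
            q=P[l==i];print('teal',n,st[i].tolist(),ce[i].round(1),ray(c,ce[i],.041).round(3),np.median(q,0).round(3))
E
```

```text
top [458, 204, 13, 15, 84] [464.2 210.4] [[ 0.487 -0.662  0.03 ]] [ 0.489 -0.673  0.003] 0.008
top [556, 336, 7, 14, 55] [558.2 341.8] [[ 0.168 -0.866  0.03 ]] [ 0.163 -0.88   0.006] 0.011
```

View pics/topcrop.png

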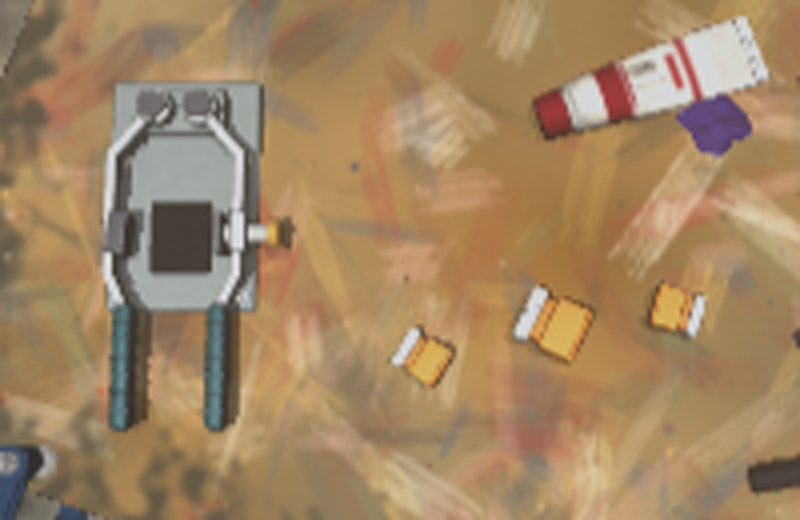

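The crop confirms that the middle pot is the largest, at crop (552,322), with the lid to its left. The press is upright in the image, with the brass knob on the right (-y).

```bash
python3 - <<'E'
from h import *
c=dict(np.load('top0.npz'));P=cloud(c)
f=c['frame'];hsv=cv2.cvtColor(f,cv2.COLOR_RGB2HSV)
print('pot px',hsv[231,330:336].tolist(),'teal',hsv[242,218:223].tolist(),'bed',hsv[209,233:237].tolist())
for nm,uv,z in(('pot',(328,230.5),.034),('lid',(323,228),.034),('body',(331.5,232),.034),('sml',(296,239),.02),('smr',(359,227),.02),('bed',(235.2,209.2),.014),('gripL',(220,242),.041),('gripR',(244,242),.041),('hingeL',(228,176),.047),('hingeR',(241,176),.047),('plateTL',(218.7,170.7),.008),('plateTR',(255.5,171),.008),('plateBR',(254,227.5),.008)):
    print(nm,ray(c,uv,z).round(4)[0],P[int(uv[1]+.5),int(uv[0]+.5)].round(3))
s=read_state();print(R.from_rotvec(s['tcp_rot']).as_matrix().round(3));w=shot('wrist');print(w['mount'].round(3),w['intrinsics'].round(0))
E
```

```text
pot px [[21, 148, 214], [20, 148, 215], [21, 148, 214], [21, 148, 214], [21, 148, 215], [17, 162, 208]] teal [[92, 56, 87], [94, 70, 124], [93, 59, 142], [90, 49, 84], [25, 26, 58]] bed [[15, 52, 69], [16, 55, 70], [17, 52, 69], [16, 55, 69]]
pot [ 0.4416 -0.319   0.034 ] [ 0.44  -0.319  0.033]
lid [ 0.4479 -0.3067  0.034 ] [ 0.448 -0.307  0.032]
body [ 0.4377 -0.3276  0.034 ] [ 0.438 -0.329  0.036]
sml [ 0.4224 -0.2388  0.02  ] [ 0.422 -0.239  0.026]
smr [ 0.4503 -0.3975  0.02  ] [ 0.45  -0.397  0.024]
bed [ 0.5004 -0.0843  0.014 ] [ 0.5   -0.085  0.019]
gripL [ 0.4167 -0.0544  0.041 ] [ 0.417 -0.054  0.04 ]
gripR [ 0.4159 -0.1129  0.041 ] [ 0.416 -0.113  0.042]
hingeL [ 0.5798 -0.0718  0.047 ] [ 0.579 -0.072  0.049]
hingeR [ 0.5794 -0.1041  0.047 ] [ 0.579 -0.104  0.047]
plateTL [ 0.6026 -0.0384  0.008 ] [ 0.602 -0.039  0.008]
plateTR [ 0.6005 -0.1338  0.008 ] [ 0.603 -0.134 -0.002]
plateBR [ 0.4537 -0.1316  0.008 ] [ 0.453 -0.13   0.   ]
[[ 0.222  0.975 -0.   ]
 [ 0.975 -0.222 -0.002]
 [-0.002 -0.    -1.   ]]
[[ 1.     0.001 -0.     0.   ]
 [-0.001  0.963  0.268 -0.074]
 [ 0.001 -0.268  0.963 -0.144]
 [ 0.     0.     0.     1.   ]] [[359.   0. 317.]
 [  0. 359. 196.]
 [  0.   0.   1.]]
```

```bash
cat >> h.py <<'E'
def plan(wps,yaw,grip,step=48,n=None):
    """rows through world TCP waypoints, ending tool-down with tool x at yaw (deg)"""
    s=read_state();Rc=R.from_rotvec(s['tcp_rot']);p=s['tcp_pos'].copy();y=np.radians(yaw)
    Rt=R.from_matrix(np.array([[np.cos(y),np.sin(y),0],[np.sin(y),-np.cos(y),0],[0,0,-1.]]))
    pts=[]
    for w in wps:
        w=np.array(w,float);k=n or max(1,int(np.ceil(np.linalg.norm(w-p)*1000/step)))
        pts+=[p+(w-p)*(i+1)/k for i in range(k)];p=w
    rel=(Rc.inv()*Rt).as_rotvec();k=max(len(pts),int(np.ceil(np.linalg.norm(rel)/.148)))
    pts+=[pts[-1]]*(k-len(pts))
    p=s['tcp_pos'];rows=[]
    for q in pts:
        d=Rc.inv().apply(q-p)*1000;rows.append([[round(float(a),4) for a in rel/k],[round(float(a),1) for a in d],grip])
        p=q;Rc=Rc*R.from_rotvec(rel/k)
    for i in range(0,len(rows),5):print(str(rows[i:i+5]).replace(' ',''))
E
python3 -c "
from h import *
plan([(.36,.38,.24),(.46,.1,.22),(.45,-.085,.20)],0,93)"
```

```text
[[[0.0,0.0001,0.0748],[-21.3,38.1,0.0],93],[[0.0,0.0001,0.0748],[-18.4,39.6,-0.0],93],[[0.0,0.0001,0.0748],[-15.4,40.9,-0.0],93],[[0.0,0.0001,0.0748],[-12.3,41.9,-0.0],93],[[0.0,0.0001,0.0748],[-9.1,42.7,-0.0],93]]
[[[0.0,0.0001,0.0748],[-5.9,43.3,-0.0],93],[[0.0,0.0001,0.0748],[-2.7,43.6,-0.0],93],[[0.0,0.0001,0.0748],[-19.6,37.7,2.9],93],[[0.0,0.0001,0.0748],[-16.7,39.0,2.9],93],[[0.0,0.0001,0.0748],[-13.8,40.2,2.9],93]]
[[[0.0,0.0001,0.0748],[-10.7,41.1,2.9],93],[[0.0,0.0001,0.0748],[-7.6,41.8,2.9],93],[[0.0,0.0001,0.0748],[-4.5,42.2,2.9],93],[[0.0,0.0001,0.0748],[-1.3,42.5,2.9],93],[[0.0,0.0001,0.0748],[-16.0,43.5,5.0],93]]
[[[0.0,0.0001,0.0748],[-12.7,44.5,5.0],93],[[0.0,0.0001,0.0748],[-9.4,45.4,5.0],93],[[0.0,0.0001,0.0748],[-6.0,45.9,5.0],93]]
```

```bash
python3 -m crank '[[[0,0,0.075],[-21,38,0],93],[[0,0,0.075],[-18,40,0],93],[[0,0,0.075],[-15,41,0],93],[[0,0,0.075],[-12,42,0],93],[[0,0,0.075],[-9,43,0],93]]'
python3 -m crank '[[[0,0,0.075],[-6,43,0],93],[[0,0,0.075],[-3,44,0],93],[[0,0,0.075],[-20,38,3],93],[[0,0,0.075],[-17,39,3],93],[[0,0,0.075],[-14,40,3],93]]'
python3 -m crank '[[[0,0,0.075],[-11,41,3],93],[[0,0,0.075],[-8,42,3],93],[[0,0,0.075],[-4.5,42,3],93],[[0,0,0.075],[-1,42.5,3],93],[[0,0,0.075],[-16,43.5,5],93]]'
python3 -m crank '[[[0,0,0.075],[-13,44.5,5],93],[[0,0,0.075],[-9,45.5,5],93],[[0,0,0.075],[-6,46,5],93],[[0,0,0],[0,0,0],93],[[0,0,0],[0,0,0],93]]'
python3 - <<'E'
from h import *
c=shot('wrist');save(c,'w1.png',k=1.25);np.savez('w1.npz',**c)
E
```

```text
time: 0.65
tcp_pos: [0.2974, 0.4385, 0.2404]
tcp_rot: [2.78, 1.464, -0.0]
ft_force: [0.6, 0.2, -0.3]
grip_width: 0.996
time: 1.15
tcp_pos: [0.4036, 0.2585, 0.2312]
tcp_rot: [3.004, 0.919, -0.001]
ft_force: [0.1, 0.5, -0.0]
grip_width: 0.997
time: 1.65
tcp_pos: [0.4584, 0.0521, 0.2147]
tcp_rot: [3.123, 0.343, 0.002]
ft_force: [0.7, -1.1, 0.1]
grip_width: 1.001
time: 2.15
tcp_pos: [0.4491, -0.086, 0.1993]
tcp_rot: [-3.141, 0.009, 0.001]
ft_force: [0.9, 0.9, 0.1]
grip_width: 0.999
```

View pics/w1.png

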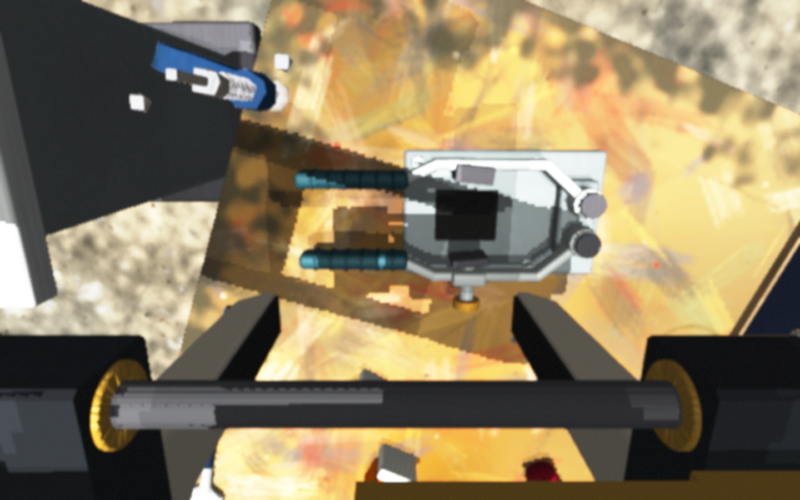

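The wrist view shows the bed at (467,215), the sleeves at about (350,180) and (353,260), and the hinges at (592,205) and (585,244). I'll measure these.

```bash
python3 - <<'E'
from h import *
c=dict(np.load('w1.npz'));f=c['frame']
g=cv2.cvtColor(f,cv2.COLOR_RGB2HSV)
m=((g[...,2]<45)).astype(np.uint8);m[:145]=0;m[205:]=0;m[:,:340]=0;m[:,405:]=0
m=cv2.morphologyEx(m,cv2.MORPH_OPEN,np.ones((9,9)))
k,l,st,ce=cv2.connectedComponentsWithStats(m)
for i in range(1,k):
  if st[i,4]>300:
    r=cv2.minAreaRect(np.argwhere(l==i)[:,::-1].astype(np.float32));b=cv2.boxPoints(r)
    w=ray(c,b,.014);print('bed',st[i],w.round(4).tolist(),w.mean(0))
m=cv2.inRange(g,(82,90,25),(102,255,160));m[:, :225]=0;m[:,335:]=0;m[:120]=0;m[230:]=0
k,l,st,ce=cv2.connectedComponentsWithStats(cv2.morphologyEx(m,cv2.MORPH_CLOSE,np.ones((5,5))))
for i in range(1,k):
  if st[i,4]>100:
    x,y,w,h,_=st[i];print('sleeve',st[i],ray(c,[[x,y],[x,y+h],[x+w,y],[x+w,y+h],ce[i]],.036).round(4).tolist())
P=np.array([[592,205],[585,244],[467,302]])/1.25
print(ray(c,P[:2],.047).round(4),ray(c,P[2],.031))
E2=0
corn=np.array([[405,151],[606,151],[592,273]])/1.25
print('plate',ray(c,corn,.008).round(4))
E
python3 -c "
from h import *
plan([(.44,-.318,.16)],-26,93)"
```

```text
bed [ 349  152   49   40 1836] [[0.4794, -0.061, 0.014], [0.5236, -0.0612, 0.014], [0.5256, -0.0983, 0.014], [0.4802, -0.0981, 0.014]] [ 0.50219441 -0.07964254  0.014     ]
sleeve [ 236  137   90   14 1136] [[0.3813, -0.0445, 0.036], [0.3806, -0.0564, 0.036], [0.4577, -0.0448, 0.036], [0.4577, -0.0567, 0.036], [0.4191, -0.0497, 0.036]]
sleeve [ 241  200   84   15 1080] [[0.3822, -0.1002, 0.036], [0.3813, -0.1143, 0.036], [0.457, -0.1005, 0.036], [0.457, -0.1146, 0.036], [0.4212, -0.107, 0.036]]
[[ 0.5807 -0.0665  0.047 ]
 [ 0.5789 -0.0935  0.047 ]] [[ 0.50258993 -0.14261403  0.031     ]]
plate [[ 0.4565 -0.0332  0.008 ]
 [ 0.6035 -0.0338  0.008 ]
 [ 0.604  -0.1281  0.008 ]]
[[[-0.0001,0.0001,0.0901],[-1.7,46.6,7.9],93],[[-0.0001,0.0001,0.0901],[2.5,46.6,7.9],93],[[-0.0001,0.0001,0.0901],[6.6,46.2,7.9],93],[[-0.0001,0.0001,0.0901],[10.8,45.4,7.9],93],[[-0.0001,0.0001,0.0901],[14.8,44.2,7.9],93]]
```

```bash
python3 -m crank '[[[0,0,0.09],[-2,46.5,8],93],[[0,0,0.09],[2.5,46.5,8],93],[[0,0,0.09],[6.5,46,8],93],[[0,0,0.09],[11,45.5,8],93],[[0,0,0.09],[15,44,8],93]]'
python3 -m crank '[[[0,0,0],[0,0,0],93],[[0,0,0],[0,0,0],93]]'
python3 - <<'E'
from h import *
c=shot('wrist');save(c,'w2.png',k=1.25);np.savez('w2.npz',**c)
s=dict(np.load('scene0.npz'));save(s,'s_crop.png',(200,130,360,230),5)
E
```

```text
time: 2.7
tcp_pos: [0.4414, -0.318, 0.1596]
tcp_rot: [-3.061, 0.705, -0.001]
ft_force: [0.6, -0.3, 1.0]
grip_width: 1.002
time: 2.9
tcp_pos: [0.4409, -0.317, 0.1591]
tcp_rot: [-3.061, 0.703, 0.002]
ft_force: [1.3, -0.5, -0.2]
grip_width: 1.001
```

View pics/w2.png

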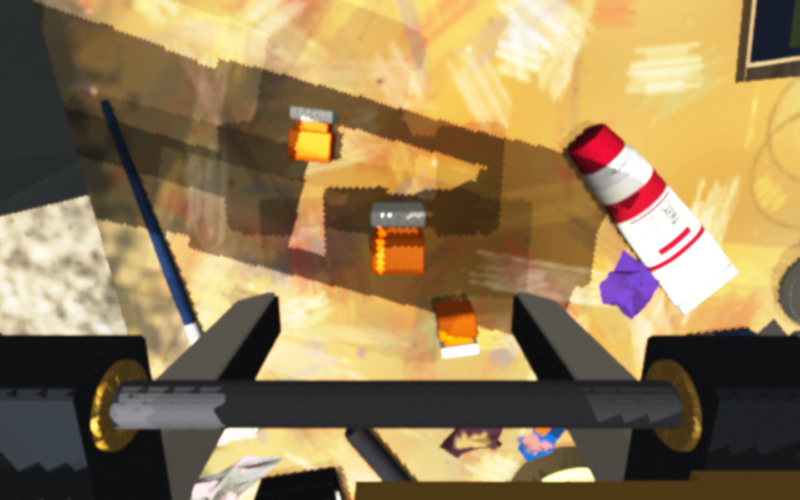

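View pics/s_crop.png

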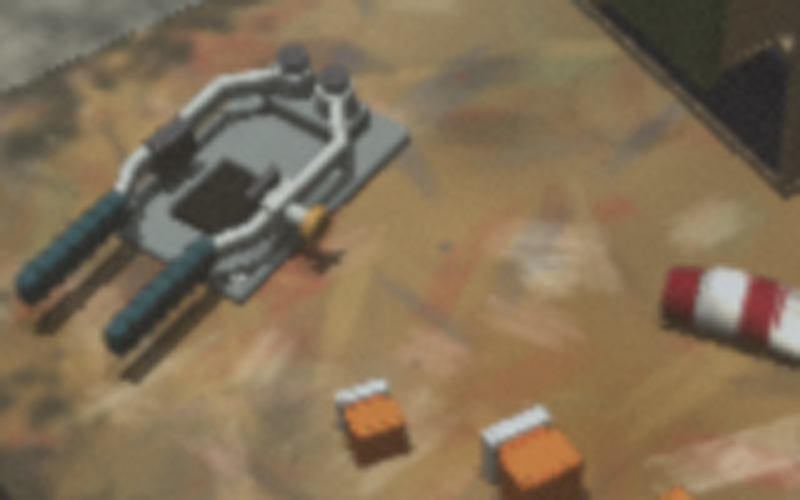

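In the wrist view the target pot is nearly aligned and centred at (399,240): grey lid above, orange body below. The small pots are at (312,135) and (457,325). I'll use the scene crop to settle the 5 mm disagreement between top and wrist on the press position.

```bash
python3 - <<'E'
from h import *
s=dict(np.load('scene0.npz'))
f=lambda u,v:(200+u/5,130+v/5)
for nm,uv,z in(('BR',f(240,301),.006),('TR',f(409,134),.008),('hingL',f(294,55),.047),('hingR',f(335,78),.047),('bed',f(226,198),.014)):print(nm,ray(s,uv,z).round(4))
for n in('w2','top0','scene0'):
    c=dict(np.load(n+'.npz'));P=cloud(c);g=cv2.cvtColor(c['frame'],cv2.COLOR_RGB2HSV)
    d=np.linalg.norm(P[...,:2]-[.442,-.318],axis=-1)
    m=(d<.035)&(P[...,2]>.026)&(P[...,2]<.045)
    q=P[m];print(n,len(q),q[:,2].max(),np.median(q[:,2]),np.mean(q,0))
    r=cv2.minAreaRect((q[:,:2]*1000).astype(np.float32));print(r)
c=dict(np.load('w2.npz'));print(ray(c,np.array([[370,203],[427,203],[425,275],[371,274],[398,230]])/1.25,.034).round(4))
print(ray(c,np.array([[320,135]])/1.25,.034))
P=cloud(dict(np.load('w1.npz')));q=P[(P[...,2]>.03)&(P[...,2]<.055)&(abs(P[...,0]-.42)<.03)&(abs(P[...,1]+.08)<.06)];print('w1 sleeves',q[q[:,1]>-.08].mean(0),q[q[:,1]<-.08].mean(0))
P=cloud(dict(np.load('top0.npz')));q=P[(P[...,2]>.03)&(P[...,2]<.055)&(abs(P[...,0]-.42)<.03)&(abs(P[...,1]+.08)<.06)];print('top sleeves',q[q[:,1]>-.08].mean(0),q[q[:,1]<-.08].mean(0))
P=cloud(dict(np.load('scene0.npz')));q=P[(P[...,2]>.03)&(P[...,2]<.055)&(abs(P[...,0]-.42)<.03)&(abs(P[...,1]+.08)<.06)];print('scene sleeves',q[q[:,1]>-.08].mean(0),q[q[:,1]<-.08].mean(0))
E
```

```text
BR [[ 0.4529 -0.1306  0.006 ]]
TR [[ 0.5976 -0.1336  0.008 ]]
hingL [[ 0.5809 -0.0715  0.047 ]]
hingR [[ 0.579  -0.1003  0.047 ]]
bed [[ 0.5005 -0.085   0.014 ]]
w2 2175 0.03626598433333128 0.03355543623717039 [ 0.44279481 -0.31598033  0.03312886]
((442.5196533203125, -316.4344177246094), (41.43302917480469, 33.402015686035156), 64.88472747802734)
top0 219 0.03789803708141026 0.03346707235943591 [ 0.44212012 -0.3188072   0.03326857]
((442.5525207519531, -318.76708984375), (40.36687088012695, 34.112735748291016), 63.4260139465332)
scene0 215 0.03692840524019414 0.032212130459459254 [ 0.43937177 -0.31834196  0.03203803]
((440.8408203125, -316.93231201171875), (44.94227600097656, 35.196407318115234), 66.7381362915039)
[[ 0.4387 -0.2864  0.034 ]
 [ 0.4698 -0.3015  0.034 ]
 [ 0.4493 -0.3428  0.034 ]
 [ 0.4188 -0.3273  0.034 ]
 [ 0.4466 -0.309   0.034 ]]
[[ 0.4304451  -0.23798617  0.034     ]]
w1 sleeves [ 0.41980012 -0.05002565  0.03988242] [ 0.42005214 -0.10688769  0.03924052]
top sleeves [ 0.41949665 -0.05401449  0.03918159] [ 0.41860055 -0.11164429  0.03896715]
scene sleeves [ 0.42013806 -0.05316935  0.03840375] [ 0.41927812 -0.11095797  0.03829005]
```

Top and scene agree on the press. The wrist camera is biased by 2–4 mm in y, and by the same amount on the pot. I'm taking the pot at (0.4425,-0.318) with its y axis at 64.5°, and the seat at (0.501,-0.083) with the press yawed about -1°. I'll grasp 6 mm towards the body.

```bash
python3 -c "
from h import *
plan([(.4399,-.3234,.06),(.4399,-.3234,.026)],-25.5,60,step=35)"
```

```text
[[[-0.0002,0.0002,-0.0013],[0.7,2.3,33.2],60],[[-0.0002,0.0002,-0.0013],[0.7,2.3,33.2],60],[[-0.0002,0.0002,-0.0013],[0.7,2.3,33.2],60],[[-0.0002,0.0002,-0.0013],[0.0,0.0,34.0],60]]
```

```bash
python3 -m crank '[[[0,0,0],[0.7,2.3,33],60],[[0,0,0],[0.7,2.3,33],60],[[0,0,0],[0.7,2.3,33],60],[[0,0,0],[0,0,0],60],[[0,0,0],[0,0,0],60]]'
python3 -m crank '[[[0,0,0],[0,0,17],60],[[0,0,0],[0,0,17],60],[[0,0,0],[0,0,0],60],[[0,0,0],[0,0,0],60]]'
python3 -m crank '[[[0,0,0],[0,0,0],25],[[0,0,0],[0,0,0],25],[[0,0,0],[0,0,0],25],[[0,0,0],[0,0,0],25],[[0,0,0],[0,0,0],25]]'
```

```text
time: 3.45
tcp_pos: [0.4398, -0.3234, 0.0613]
tcp_rot: [-3.062, 0.701, 0.001]
ft_force: [0.7, -0.1, 0.5]
grip_width: 0.658
time: 3.85
tcp_pos: [0.4404, -0.3254, 0.0288]
tcp_rot: [3.061, -0.704, 0.003]
ft_force: [-0.0, -0.2, 0.4]
grip_width: 0.644
time: 4.35
tcp_pos: [0.4394, -0.3253, 0.0271]
tcp_rot: [3.061, -0.706, 0.001]
ft_force: [-0.3, 0.7, 4.6]
grip_width: 0.365
```

```bash
python3 -c "
from h import *
plan([(.44,-.325,.127),(.501,-.091,.13)],-1,25)"
```

```text
[[[0.0,-0.0,-0.0484],[0.2,-0.2,-33.3],25],[[0.0,-0.0,-0.0484],[0.2,-0.2,-33.3],25],[[0.0,-0.0,-0.0484],[0.2,-0.2,-33.3],25],[[0.0,-0.0,-0.0484],[-2.1,-40.2,-0.5],25],[[0.0,-0.0,-0.0484],[-0.2,-40.3,-0.5],25]]
[[[0.0,-0.0,-0.0484],[1.8,-40.3,-0.5],25],[[0.0,-0.0,-0.0484],[3.7,-40.1,-0.5],25],[[0.0,-0.0,-0.0484],[5.7,-39.9,-0.5],25],[[0.0,-0.0,-0.0484],[7.6,-39.6,-0.5],25]]
```

```bash
python3 -m crank '[[[0,0,-0.0485],[0,0,-33],25],[[0,0,-0.0485],[0,0,-33],25],[[0,0,-0.0485],[0,0,-33],25],[[0,0,-0.0485],[-2,-40,-0.5],25],[[0,0,-0.0485],[0,-40,-0.5],25]]'
python3 -m crank '[[[0,0,-0.0485],[2,-40,-0.5],25],[[0,0,-0.0485],[4,-40,-0.5],25],[[0,0,-0.0485],[5.5,-40,-0.5],25],[[0,0,-0.0485],[7.5,-40,-0.5],25],[[0,0,0],[0,0,0],25]]'
python3 -m crank '[[[0,0,0],[0,0,0],25],[[0,0,0],[0,0,0],25]]'
python3 - <<'E'
from h import *
c=shot('wrist');np.savez('w3.npz',**c);save(c,'w3.png',k=1.25)
print(read_state()['grip_width'])
plan([(.501,-.091,.075),(.501,-.091,.042)],-1,25,step=28)
E
```

```text
time: 4.85
tcp_pos: [0.4603, -0.2481, 0.1282]
tcp_rot: [3.123, -0.331, 0.004]
ft_force: [0.4, 1.4, -2.0]
grip_width: 0.364
time: 5.35
tcp_pos: [0.5009, -0.0873, 0.1284]
tcp_rot: [-3.14, 0.017, 0.0]
ft_force: [0.4, -0.6, -2.2]
grip_width: 0.363
time: 5.55
tcp_pos: [0.5001, -0.0923, 0.1284]
tcp_rot: [3.141, -0.027, -0.001]
ft_force: [-0.2, -0.9, -1.3]
grip_width: 0.36
0.3610767726911361
[[[0.0001,0.0001,-0.0001],[0.4,-0.8,26.7],25],[[0.0001,0.0001,-0.0001],[0.4,-0.8,26.7],25],[[0.0001,0.0001,-0.0001],[0.0,-0.0,16.5],25],[[0.0001,0.0001,-0.0001],[0.0,-0.0,16.5],25]]
```

View pics/w3.png

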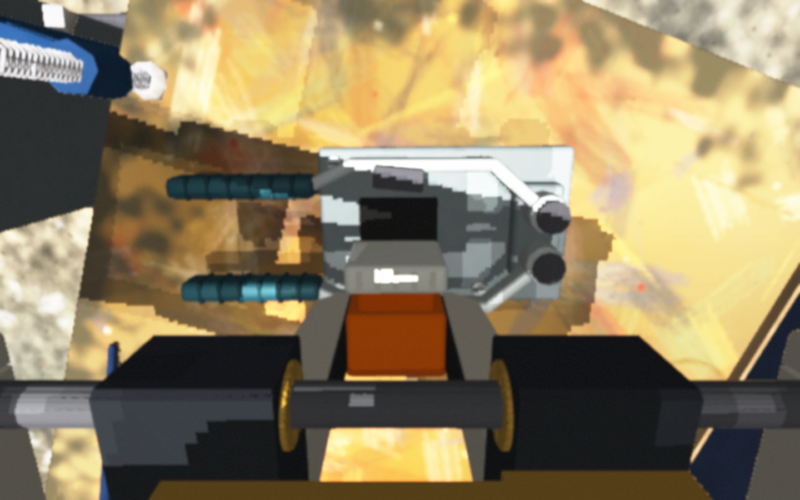

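```bash
python3 - <<'E'
from h import *
c=dict(np.load('w3.npz'));P=cloud(c)
print(ray(c,np.array([[396,241]])/1.25,.1014),ray(c,np.array([[396,267],[396,293],[396,375],[347,340],[446,340]])/1.25,.1354))
q=P[(P[...,2]>.125)&(P[...,2]<.142)&(abs(P[...,0]-.5)<.012)];q=q[abs(q[:,1]+.085)<.05];print(np.percentile(q[:,1],[1,50,99]),np.median(q[:,2]))
b=np.array([[360,198],[437,198]])/1.25;print('bed far edge',ray(c,b,.014))
print('hinge,sleeves',ray(c,np.array([[553,217],[548,268]])/1.25,.047),ray(c,np.array([[245,187],[250,289]])/1.25,.037))
E
```

```text
[[ 0.501279   -0.06346556  0.1014    ]] [[ 0.50130464 -0.06292655  0.1354    ]
 [ 0.50116205 -0.07184631  0.1354    ]
 [ 0.50067936 -0.10204056  0.1354    ]
 [ 0.48442317 -0.08849511  0.1354    ]
 [ 0.51769141 -0.08901218  0.1354    ]]
[-0.10251156 -0.08055053 -0.06255492] 0.13472703804099534
bed far edge [[ 0.48039558 -0.06088226  0.014     ]
 [ 0.52504107 -0.0615959   0.014     ]]
hinge,sleeves [[ 0.58150319 -0.06670037  0.047     ]
 [ 0.58101627 -0.09417118  0.047     ]] [[ 0.42218143 -0.0502227   0.037     ]
 [ 0.41887705 -0.1073412   0.037     ]]
```

The held pot is square to the press and about 10 mm ahead of the TCP along +y. It needs only 1 mm of correction before I lower it.

```bash
python3 -m crank '[[[0,0,0],[1,-1,27],25],[[0,0,0],[0.5,0,27],25],[[0,0,0],[0,0,16],25],[[0,0,0],[0,0,12],25],[[0,0,0],[0,0,0],25]]'
python3 -m crank '[[[0,0,0],[0,0,0],25],[[0,0,0],[0,0,0],25]]'
```

```text
time: 6.1
tcp_pos: [0.5004, -0.0912, 0.0448]
tcp_rot: [-3.141, 0.029, 0.005]
ft_force: [-0.4, -0.5, -0.7]
grip_width: 0.365
time: 6.3
tcp_pos: [0.5029, -0.0912, 0.0479]
tcp_rot: [3.141, -0.027, 0.003]
ft_force: [0.1, 0.7, -0.9]
grip_width: 0.363
```

```bash
python3 -m crank '[[[0,0,0],[0,0,2],25],[[0,0,0],[0,0,0],25],[[0,0,0],[0,0,0],25]]'
python3 -m crank '[[[0,0,0],[0,0,2],25],[[0,0,0],[0,0,0],25],[[0,0,0],[0,0,0],25]]'
python3 -m crank '[[[0,0,0],[0,0,1],25],[[0,0,0],[0,0,0],25],[[0,0,0],[0,0,0],25]]'
```

```text
time: 6.6
tcp_pos: [0.5022, -0.0906, 0.045]
tcp_rot: [3.141, -0.026, 0.001]
ft_force: [0.1, -0.3, -1.3]
grip_width: 0.365
time: 6.9
tcp_pos: [0.5019, -0.0906, 0.0425]
tcp_rot: [-3.141, 0.026, 0.0]
ft_force: [-0.1, -0.0, -1.2]
grip_width: 0.364
time: 7.2
tcp_pos: [0.5019, -0.0906, 0.0416]
tcp_rot: [-3.141, 0.026, 0.0]
ft_force: [-0.6, 0.1, -1.6]
grip_width: 0.366
```

```bash
python3 -m crank '[[[0,0,0],[0,0,1],25],[[0,0,0],[0,0,0],25],[[0,0,0],[0,0,0],25]]'
python3 -m crank '[[[0,0,0],[0,0,0.7],25],[[0,0,0],[0,0,0],25],[[0,0,0],[0,0,0],25]]'
```

```text
time: 7.5
tcp_pos: [0.5022, -0.0906, 0.0411]
tcp_rot: [3.141, -0.026, 0.0]
ft_force: [-2.6, 0.4, 4.5]
grip_width: 0.364
time: 7.8
tcp_pos: [0.5022, -0.0907, 0.0411]
tcp_rot: [3.141, -0.026, 0.0]
ft_force: [-6.9, 1.2, 12.6]
grip_width: 0.364
```

```bash
python3 -m crank '[[[0,0,0],[0,0,-0.7],25],[[0,0,0],[0,0,0],40],[[0,0,0],[0,0,0],48],[[0,0,0],[0,0,0],50],[[0,0,0],[0,0,0],50]]'
python3 -m crank '[[[0,0,0],[0,0,-20],50],[[0,0,0],[0,0,-35],50],[[0,0,0],[0,0,-40],70],[[0,0,0],[0,0,-40],93],[[0,0,0],[0,0,0],93]]'
python3 - <<'E'
from h import *
for n in('wrist','top','scene'):
    c=shot(n);np.savez(n+'4.npz',**c);P=cloud(c)
    q=P[(P[...,2]>.042)&(P[...,2]<.056)&(abs(P[...,0]-.502)<.03)&(abs(P[...,1]+.083)<.0215)];print(n,len(q),np.median(q,0),cv2.minAreaRect((q[:,:2]*1000).astype(np.float32)))
    if n=='wrist': save(c,'w4.png',k=1.25)
print(read_state()['tcp_pos'])
E
```

```text
time: 8.3
tcp_pos: [0.5019, -0.0906, 0.0405]
tcp_rot: [-3.141, 0.026, 0.0]
ft_force: [0.5, 1.3, 0.0]
grip_width: 0.537
time: 8.8
tcp_pos: [0.5056, -0.0916, 0.1825]
tcp_rot: [3.139, -0.026, 0.016]
ft_force: [0.4, -0.0, 1.4]
grip_width: 0.744
wrist 2030 [ 0.50283391 -0.08163804  0.04753096] ((502.67242431640625, -81.93448638916016), (40.794979095458984, 33.3065299987793), 89.69680786132812)
top 157 [ 0.50386844 -0.0904175   0.04717818] ((503.50506591796875, -83.61862182617188), (40.726600646972656, 32.85765075683594), 87.2806625366211)
scene 168 [ 0.50058998 -0.0853154   0.04630824] ((502.1941223144531, -82.71946716308594), (43.3642692565918, 37.267478942871094), 86.5364761352539)
[ 0.50178122 -0.09057738  0.17517308]
```

View pics/w4.png

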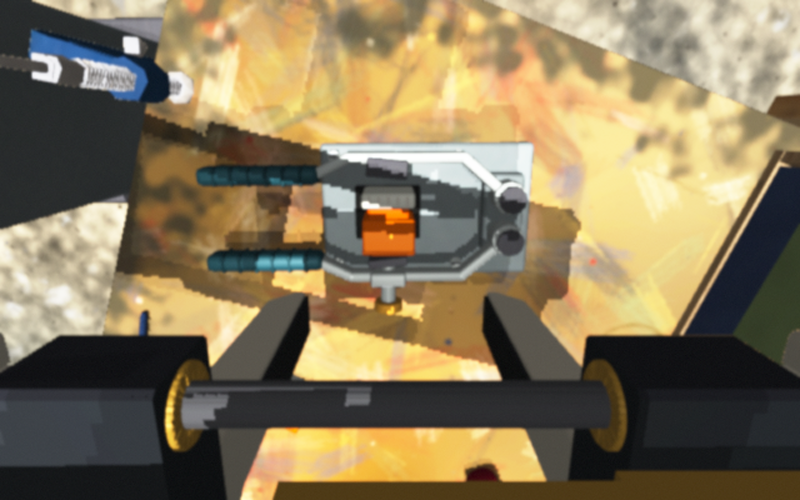

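The pot lies squarely on the bed between the open jaws: orange body at (388,230), lid towards +y. Next come the grips. The TCP goes to about (0.42,-0.0815) with the jaws along y.

```bash
python3 -c "
from h import *
plan([(.42,-.0815,.13)],-91,93)"
```

```text
[[[0.0,0.0,0.1429],[-41.0,-3.9,22.6],93],[[0.0,0.0,0.1429],[-41.1,2.0,22.6],93],[[0.0,0.0,0.1429],[0.0,0.0,0.0],93],[[0.0,0.0,0.1429],[0.0,0.0,0.0],93],[[0.0,0.0,0.1429],[0.0,0.0,0.0],93]]
[[[0.0,0.0,0.1429],[0.0,0.0,0.0],93],[[0.0,0.0,0.1429],[0.0,0.0,0.0],93],[[0.0,0.0,0.1429],[0.0,0.0,0.0],93],[[0.0,0.0,0.1429],[0.0,0.0,0.0],93],[[0.0,0.0,0.1429],[0.0,0.0,0.0],93]]
[[[0.0,0.0,0.1429],[0.0,0.0,0.0],93]]
```

```bash
python3 -m crank '[[[0,0,0.143],[-41,-4,22],93],[[0,0,0.143],[-41,2,22],93],[[0,0,0.143],[0,0,0],93],[[0,0,0.143],[0,0,0],93],[[0,0,0.143],[0,0,0],93]]'
python3 -m crank '[[[0,0,0.143],[0,0,0],93],[[0,0,0.143],[0,0,0],93],[[0,0,0.143],[0,0,0],93],[[0,0,0.143],[0,0,0],93],[[0,0,0.143],[0,0,0],93]]'
python3 -m crank '[[[0,0,0.143],[0,0,0],93],[[0,0,0],[0,0,0],93],[[0,0,0],[0,0,0],93]]'
python3 - <<'E'
from h import *
c=shot('wrist');np.savez('w5.npz',**c);P=cloud(c)
for n in(c,shot('scene'),shot('top')):
    P=cloud(n);q=P[(P[...,2]>.03)&(P[...,2]<.055)&(abs(P[...,0]-.42)<.03)&(abs(P[...,1]+.08)<.06)]
    print(len(q),q[q[:,1]>-.08].mean(0),q[q[:,1]<-.08].mean(0))
plan([(.42,-.0815,.034)],-91,93)
print(read_state()['qpos'])
E
```

```text
time: 9.45
tcp_pos: [0.4182, -0.0808, 0.129]
tcp_rot: [2.93, -1.132, -0.007]
ft_force: [0.2, -0.3, -0.6]
grip_width: 0.997
time: 9.95
tcp_pos: [0.4188, -0.0809, 0.1294]
tcp_rot: [2.348, -2.085, -0.006]
ft_force: [0.3, 0.3, -0.1]
grip_width: 1.0
time: 10.25
tcp_pos: [0.4193, -0.0811, 0.1302]
tcp_rot: [2.205, -2.237, -0.004]
ft_force: [-0.5, -0.3, -0.0]
grip_width: 0.999
3071 [ 0.42106439 -0.05111516  0.03990441] [ 0.4209788  -0.10788341  0.03996573]
244 [ 0.42034034 -0.05294469  0.03785833] [ 0.41862315 -0.11092129  0.03810958]
11 [ 0.39563225 -0.05386576  0.03955978] [nan nan nan]
[[[0.0003,0.0001,0.0005],[0.1,-0.1,32.4],93],[[0.0003,0.0001,0.0005],[0.1,-0.1,32.4],93],[[0.0003,0.0001,0.0005],[0.1,-0.0,32.4],93]]
[-3.11262518e-01 -2.73054848e-01  2.07541212e+00  3.02610638e-05
  1.34016705e+00  1.27562495e+00]<stdin>:5: RuntimeWarning: Mean of empty slice.
  ret = um.true_divide(
```

```bash
python3 -m crank '[[[0,0,0],[0,0,33],93],[[0,0,0],[0,0,32],93],[[0,0,0],[0,0,20],93],[[0,0,0],[0,0,11],93],[[0,0,0],[0,0,0],93]]'
python3 -m crank '[[[0,0,0],[0,0,0],80],[[0,0,0],[0,0,0],76],[[0,0,0],[0,0,0],72],[[0,0,0],[0,0,0],70],[[0,0,0],[0,0,0],68]]'
```

```text
time: 10.9
tcp_pos: [0.419, -0.081, 0.0342]
tcp_rot: [2.201, -2.24, -0.004]
ft_force: [0.7, -0.3, 0.5]
grip_width: 1.0
time: 11.4
tcp_pos: [0.4207, -0.0814, 0.0362]
tcp_rot: [-2.2, 2.241, -0.001]
ft_force: [-0.5, 2.2, 1.3]
grip_width: 0.737
```

```bash
python3 -m crank '[[[0,0,0],[0,0,0],66],[[0,0,0],[0,0,0],64],[[0,0,0],[0,0,0],62],[[0,0,0],[0,0,0],60],[[0,0,0],[0,0,0],60]]'
python3 -m crank '[[[0,0,0],[0,0,0],58],[[0,0,0],[0,0,0],56],[[0,0,0],[0,0,0],54],[[0,0,0],[0,0,0],54],[[0,0,0],[0,0,0],54]]'
python3 -m crank '[[[0,0,0],[0,0,0],53],[[0,0,0],[0,0,0],52],[[0,0,0],[0,0,0],52],[[0,0,0],[0,0,0],52]]'
```

```text
time: 11.9
tcp_pos: [0.4202, -0.0815, 0.0357]
tcp_rot: [2.2, -2.242, 0.0]
ft_force: [-0.4, -0.2, 2.0]
grip_width: 0.649
time: 12.4
tcp_pos: [0.42, -0.0814, 0.0355]
tcp_rot: [2.2, -2.242, -0.001]
ft_force: [-2.0, -0.7, 3.4]
grip_width: 0.58
time: 12.8
tcp_pos: [0.42, -0.0813, 0.0355]
tcp_rot: [2.2, -2.242, -0.001]
ft_force: [-2.7, -0.7, 2.4]
grip_width: 0.56
```

```bash
for i in 1; do
python3 -m crank '[[[0,0,0],[0,0,0],51],[[0,0,0],[0,0,0],51]]'
python3 -m crank '[[[0,0,0],[0,0,0],50],[[0,0,0],[0,0,0],50]]'
python3 -m crank '[[[0,0,0],[0,0,0],49],[[0,0,0],[0,0,0],49]]'
python3 -m crank '[[[0,0,0],[0,0,0],48],[[0,0,0],[0,0,0],48]]'; done | egrep 'force|grip'
```

```text
ft_force: [-3.1, 0.2, 1.4]
grip_width: 0.549
ft_force: [-3.2, -0.4, 1.0]
grip_width: 0.54
ft_force: [-3.1, -1.0, 1.0]
grip_width: 0.526
ft_force: [-4.4, -0.4, 0.1]
grip_width: 0.515
```

```bash
(
python3 -m crank '[[[0,0,0],[0,0,0],47],[[0,0,0],[0,0,0],47]]'
python3 -m crank '[[[0,0,0],[0,0,0],46],[[0,0,0],[0,0,0],46]]'
python3 -m crank '[[[0,0,0],[0,0,0],45],[[0,0,0],[0,0,0],45]]') | egrep 'force|grip'; python3 -c "
from h import *
s=read_state();print(s['grip_width']*93,s['tau'],s['moment'])"
```

```text
ft_force: [-3.7, -0.5, -0.6]
grip_width: 0.51
ft_force: [-4.9, 0.6, 0.2]
grip_width: 0.498
ft_force: [-6.1, 0.7, 0.7]
grip_width: 0.486
45.227276585150044 [ 4.30116775e-01 -3.69002867e+01 -4.55206704e+01  4.89081647e-01
 -1.83580600e+00 -4.11881832e-02] [ 0.02730223  1.01484654 -0.01318714]
```

```bash
(
python3 -m crank '[[[0,0,0],[0,0,0],44],[[0,0,0],[0,0,0],44]]'
python3 -m crank '[[[0,0,0],[0,0,0],43],[[0,0,0],[0,0,0],43]]'
python3 -m crank '[[[0,0,0],[0,0,0],42],[[0,0,0],[0,0,0],42]]') | egrep 'force|grip'; python3 -c "
from h import *
s=read_state();print(s['grip_width']*93)
c=shot('top');save(c,'t6.png',(205,160,270,260),7);c=shot('wrist');save(c,'w6.png',(0,0,640,280),1.25);np.savez('w6.npz',**c)
c=shot('scene');save(c,'s6.png',(190,130,300,220),7)"
```

```text
ft_force: [-5.2, 0.0, 0.0]
grip_width: 0.483
ft_force: [-5.2, -0.0, 1.0]
grip_width: 0.469
ft_force: [-5.3, 0.4, 0.7]
grip_width: 0.461
42.90569843306262
```

View pics/w6.png

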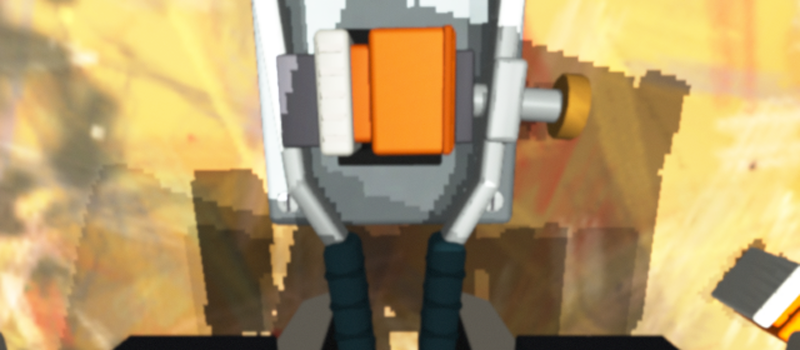

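The jaws now meet both ends of the pot, with the neck still exposed at (360,92). The opening lags its command by 0.9 mm, so force is building. I'll go on in small steps and watch the lag.

```bash
python3 -m crank '[[[0,0,0],[0,0,0],41.5],[[0,0,0],[0,0,0],41.5]]'|egrep 'force|grip'
python3 -m crank '[[[0,0,0],[0,0,0],41],[[0,0,0],[0,0,0],41]]'|egrep 'force|grip'
```

```text
ft_force: [-5.1, 0.6, 1.2]
grip_width: 0.453
ft_force: [-5.6, -0.1, 1.5]
grip_width: 0.449
```

```bash
python3 -m crank '[[[0,0,0],[0,0,0],40.5],[[0,0,0],[0,0,0],40.5]]'|egrep 'force|grip'
python3 -m crank '[[[0,0,0],[0,0,0],40],[[0,0,0],[0,0,0],40]]'|egrep 'force|grip'
```

```text
ft_force: [-5.2, 0.2, 0.5]
grip_width: 0.442
ft_force: [-5.7, 0.8, 1.6]
grip_width: 0.436
```

```bash
(python3 -m crank '[[[0,0,0],[0,0,0],39.5],[[0,0,0],[0,0,0],39.5]]'
python3 -m crank '[[[0,0,0],[0,0,0],39],[[0,0,0],[0,0,0],39]]'
python3 -m crank '[[[0,0,0],[0,0,0],38.5],[[0,0,0],[0,0,0],38.5]]')|egrep 'force|grip'
python3 - <<'E'
from h import *
c=shot('wrist');np.savez('w7.npz',**c)
for n in('w6','w7'):
    g=dict(np.load(n+'.npz'))['frame'][60:110].mean(0).astype(int);print(n,g[245:300].tolist())
E
```

```text
ft_force: [-5.3, 0.1, 0.7]
grip_width: 0.428
ft_force: [-6.6, -0.5, 1.1]
grip_width: 0.426
ft_force: [-6.6, 0.4, 0.5]
grip_width: 0.421
w6 [[94, 92, 99], [94, 93, 99], [94, 94, 100], [95, 94, 100], [95, 95, 100], [96, 95, 101], [97, 96, 101], [103, 102, 105], [122, 121, 119], [151, 151, 144], [183, 183, 172], [206, 206, 194], [222, 222, 211], [233, 233, 224], [239, 238, 231], [241, 240, 234], [242, 241, 235], [243, 242, 235], [243, 242, 236], [244, 243, 237], [244, 243, 237], [244, 243, 237], [245, 244, 238], [245, 244, 238], [245, 244, 239], [246, 245, 239], [246, 245, 239], [246, 245, 240], [246, 245, 240], [246, 245, 240], [245, 245, 239], [242, 242, 236], [237, 237, 229], [228, 228, 218], [212, 211, 199], [188, 182, 169], [182, 149, 128], [207, 129, 84], [235, 127, 52], [244, 130, 39], [246, 132, 37], [246, 133, 38], [246, 134, 39], [247, 135, 39], [247, 136, 40], [247, 137, 41], [247, 137, 42], [247, 138, 42], [246, 136, 42], [239, 124, 37], [214, 101, 27], [182, 78, 15], [181, 76, 6], [207, 91, 6], [228, 108, 14]]
w7 [[93, 91, 97], [93, 91, 98], [93, 92, 99], [94, 93, 99], [94, 93, 99], [94, 94, 100], [95, 94, 100], [96, 95, 100], [96, 95, 101], [97, 96, 101], [107, 106, 107], [131, 131, 127], [162, 162, 153], [186, 186, 175], [204, 203, 192], [220, 219, 209], [233, 232, 224], [239, 238, 231], [241, 240, 234], [242, 241, 235], [243, 242, 235], [243, 242, 236], [244, 243, 236], [244, 243, 237], [244, 243, 238], [245, 244, 238], [245, 244, 238], [245, 244, 238], [245, 244, 239], [246, 245, 239], [246, 245, 240], [246, 245, 239], [244, 243, 238], [239, 238, 231], [229, 228, 219], [220, 219, 207], [212, 211, 199], [196, 195, 182], [176, 162, 147], [187, 132, 101], [223, 126, 64], [242, 131, 46], [246, 135, 41], [247, 136, 41], [247, 137, 42], [247, 137, 42], [247, 137, 43], [244, 133, 41], [232, 116, 33], [205, 92, 20], [197, 85, 8], [210, 94, 9], [224, 107, 17], [238, 126, 26], [247, 141, 33]]
```

```bash
(python3 -m crank '[[[0,0,0],[0,0,0],38],[[0,0,0],[0,0,0],38]]'
python3 -m crank '[[[0,0,0],[0,0,0],37.5],[[0,0,0],[0,0,0],37.5]]'
python3 -m crank '[[[0,0,0],[0,0,0],37],[[0,0,0],[0,0,0],37]]')|egrep 'force|grip'
python3 - <<'E'
from h import *
c=shot('wrist');np.savez('w8.npz',**c)
for n in('w6','w7','w8'):
    g=dict(np.load(n+'.npz'))['frame'][60:110].mean(0).astype(int);s=g[250:310,0]-g[250:310,2];print(n,'jaw/lid edge',250+np.argmax(g[250:310,0]>170),'lid/neck',250+np.argmax(s>100),s.tolist())
E
```

```text
ft_force: [-5.6, 1.1, 1.9]
grip_width: 0.417
ft_force: [-7.0, 0.9, 1.1]
grip_width: 0.405
ft_force: [-5.9, 0.8, 2.0]
grip_width: 0.403
w6 jaw/lid edge 255 lid/neck 282 [-5, -4, -2, 3, 7, 11, 12, 11, 9, 8, 7, 7, 8, 7, 7, 7, 7, 7, 7, 6, 7, 7, 6, 6, 6, 6, 6, 8, 10, 13, 19, 54, 123, 183, 205, 209, 208, 207, 208, 207, 206, 205, 205, 204, 202, 187, 167, 175, 201, 214, 216, 214, 212, 212, 212, 211, 212, 211, 210, 210]
w7 jaw/lid edge 258 lid/neck 285 [-6, -5, -4, -5, -4, 0, 4, 9, 11, 12, 11, 9, 8, 7, 7, 8, 7, 8, 7, 6, 7, 7, 7, 6, 7, 6, 7, 6, 8, 10, 13, 13, 14, 29, 86, 159, 196, 205, 206, 205, 205, 204, 203, 199, 185, 189, 201, 207, 212, 214, 213, 212, 211, 212, 212, 212, 212, 211, 211, 211]
w8 jaw/lid edge 259 lid/neck 286 [-5, -6, -5, -5, -5, -4, -1, 3, 8, 12, 12, 10, 8, 8, 7, 8, 7, 7, 7, 8, 7, 6, 7, 7, 7, 6, 6, 7, 6, 7, 8, 9, 11, 13, 19, 59, 133, 187, 203, 205, 205, 203, 195, 185, 196, 211, 215, 215, 214, 213, 212, 213, 212, 211, 212, 212, 211, 211, 211, 211]
```

```bash
(python3 -m crank '[[[0,0,0],[0,0,0],36.5],[[0,0,0],[0,0,0],36.5]]'
python3 -m crank '[[[0,0,0],[0,0,0],36],[[0,0,0],[0,0,0],36]]'
python3 -m crank '[[[0,0,0],[0,0,0],35.5],[[0,0,0],[0,0,0],35.5]]'
python3 -m crank '[[[0,0,0],[0,0,0],35],[[0,0,0],[0,0,0],35]]')|egrep 'force|grip'
cat > neck.py <<'E'
from h import *
c=shot('wrist');np.savez('w9.npz',**c)
g=c['frame'][60:110].mean(0).astype(int);s=g[250:310,0]-g[250:310,2];print('lid/neck',250+np.argmax(s>100),s[30:50].tolist(),g[278:300,1].tolist(),read_state()['grip_width']*93,read_state()['time'])
E
python3 neck.py
```

```text
ft_force: [-6.5, 0.8, 1.9]
grip_width: 0.398
ft_force: [-6.2, 0.7, 1.2]
grip_width: 0.388
ft_force: [-5.2, 0.5, 0.8]
grip_width: 0.386
ft_force: [-4.7, 0.4, -1.4]
grip_width: 0.375
lid/neck 291 [7, 6, 6, 7, 7, 9, 11, 12, 13, 18, 54, 128, 191, 213, 216, 215, 214, 213, 213, 213] [244, 244, 244, 244, 244, 244, 240, 233, 227, 220, 201, 163, 113, 85, 90, 106, 123, 137, 144, 146, 147, 147] 34.90776306976376 17.9
```

The resistance has peaked and fallen: the lag is back to about 0 and the neck is nearly gone. A few small steps more.

```bash
(python3 -m crank '[[[0,0,0],[0,0,0],34.5],[[0,0,0],[0,0,0],34.5]]'
python3 -m crank '[[[0,0,0],[0,0,0],34],[[0,0,0],[0,0,0],34]]'
python3 -m crank '[[[0,0,0],[0,0,0],33.5],[[0,0,0],[0,0,0],33.5]]')|egrep 'force|grip'
python3 neck.py
```

```text
ft_force: [-3.4, -0.4, -2.1]
grip_width: 0.377
ft_force: [-3.3, 0.5, -1.5]
grip_width: 0.364
ft_force: [-5.3, -0.2, -1.8]
grip_width: 0.361
lid/neck 290 [7, 7, 7, 7, 9, 10, 12, 13, 17, 46, 118, 184, 210, 213, 215, 214, 213, 213, 213, 212] [243, 244, 244, 244, 243, 241, 234, 226, 220, 204, 168, 119, 87, 89, 103, 118, 133, 143, 146, 146, 147, 147] 33.777359350027254 18.55
```

```bash
python3 -c "
from h import *
c=dict(np.load('w9.npz'));save(c,'w9.png',(190,0,490,200),2.5)"
```

```text
(no output)
```

View pics/w9.png

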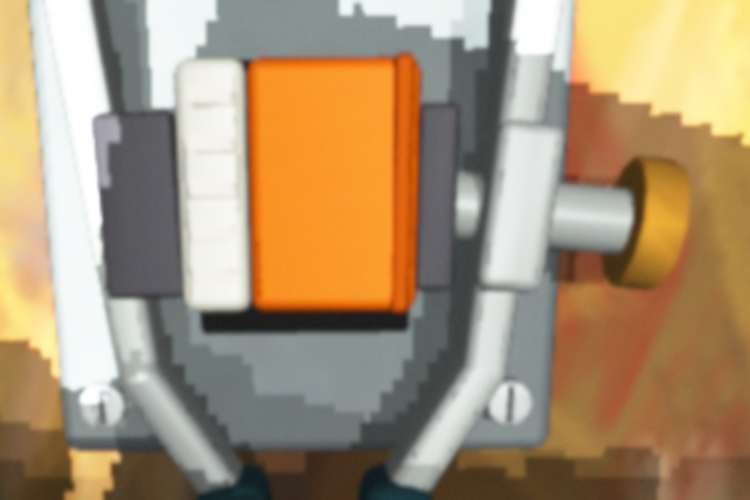

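The crop shows the lid flush against the body. The pot is about 245 px long and 252 px wide, so about 34 mm, which is closed. I'll ease off.

```bash
python3 -m crank '[[[0,0,0],[0,0,0],36],[[0,0,0],[0,0,0],40],[[0,0,0],[0,0,0],46],[[0,0,0],[0,0,0],54],[[0,0,0],[0,0,0],62]]'
python3 -m crank '[[[0,0,0],[0,0,0],72],[[0,0,0],[0,0,0],82],[[0,0,0],[0,0,0],93],[[0,0,0],[0,0,0],93],[[0,0,0],[0,0,0],93]]'
python3 neck.py; python3 -c "
from h import *
c=dict(np.load('w9.npz'));save(c,'w10.png',(140,0,540,270),2)"
```

```text
time: 19.05
tcp_pos: [0.4211, -0.0816, 0.0361]
tcp_rot: [-2.2, 2.241, -0.002]
ft_force: [1.5, 1.4, -1.2]
grip_width: 0.62
time: 19.55
tcp_pos: [0.4202, -0.0815, 0.0357]
tcp_rot: [2.2, -2.242, 0.0]
ft_force: [-0.3, -0.1, 0.7]
grip_width: 0.99
lid/neck 290 [6, 6, 6, 8, 8, 11, 11, 13, 20, 62, 139, 196, 211, 215, 215, 214, 213, 213, 213, 213] [245, 245, 245, 245, 245, 241, 233, 225, 219, 200, 158, 109, 86, 93, 107, 123, 138, 146, 148, 149, 149, 150] 92.63626453314598 19.6
```

View pics/w10.png

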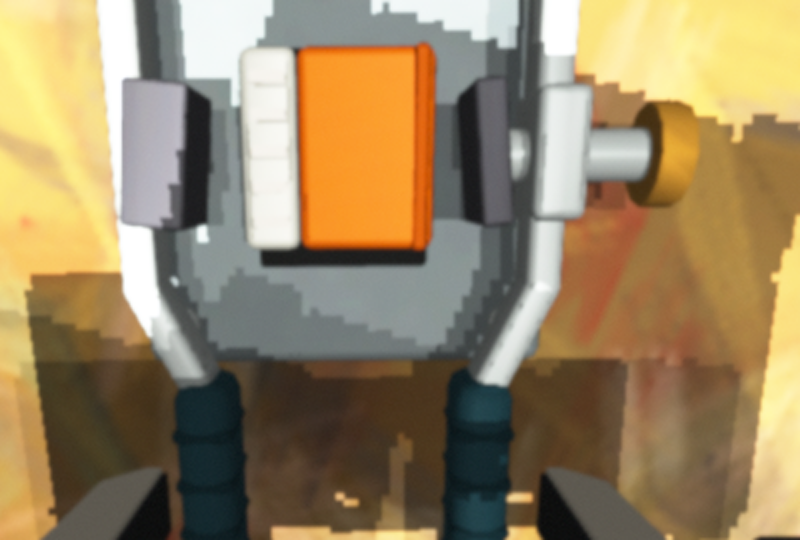

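The lid stays home, the handles have sprung open, and the pot is still on the bed. I'll retreat straight up, make a final check and hand in.

```bash
python3 -m crank '[[[0,0,0],[0,0,-25],93],[[0,0,0],[0,0,-40],93],[[0,0,0],[0,0,-45],93],[[0,0,0],[0,0,-45],93],[[0,0,0],[0,0,0],93]]'
python3 -m crank '[[[0,0,0],[0,0,0],93],[[0,0,0],[0,0,0],93],[[0,0,0],[0,0,0],93]]'
python3 - <<'E'
from h import *
c=shot('wrist');P=cloud(c)
q=P[(P[...,2]>.042)&(P[...,2]<.056)&(abs(P[...,0]-.502)<.03)&(abs(P[...,1]+.083)<.0215)];print(np.median(q,0),cv2.minAreaRect((q[:,:2]*1000).astype(np.float32)))
q=P[(P[...,2]>.03)&(P[...,2]<.055)&(abs(P[...,0]-.42)<.03)&(abs(P[...,1]+.08)<.06)]
print('sleeves',q[q[:,1]>-.08].mean(0),q[q[:,1]<-.08].mean(0))
print(finish_job())
E
```

```text
time: 20.1
tcp_pos: [0.4239, -0.0826, 0.1979]
tcp_rot: [-2.197, 2.238, -0.016]
ft_force: [0.4, -0.5, 0.1]
grip_width: 1.0
time: 20.4
tcp_pos: [0.4191, -0.0811, 0.1886]
tcp_rot: [2.199, -2.241, -0.005]
ft_force: [0.7, 0.6, 0.1]
grip_width: 1.002
[ 0.50249561 -0.08015834  0.04764877] ((502.1803283691406, -80.04353332519531), (33.97306442260742, 33.51972579956055), 88.80813598632812)
sleeves [ 0.42070159 -0.05106086  0.03993082] [ 0.42108925 -0.10802431  0.04004237]
the job is handed in; nothing more can be done
None
```

The pot is closed and lying on the bed, and I handed the job in at about 20 s; no verdict was reported. I laid the largest of the three pots on the bed between the open jaws, let go, and squeezed the grips in steps of 0.5 to 1 mm. The resistance peaked at about 39–42 mm over the sleeves, then fell away as the lid went home. I then eased off, let the handles spring open and lifted clear.

**Last checks:**
- **Pot:** It measures 34.0 x 33.5 mm, the closed length, and its top is 48 mm above the table, which is bed height. Its middle is within about 4 mm of the seat.
- **Handles:** The sleeves are 57 mm apart between middles.
- **Robot:** The arm is clear, with no contact force.

**Disagreement:** The wrist camera put things about 2–5 mm further in y than the top and scene cameras. I used a compromise position, within the tolerances.

**Not checked:** There was no direct reading of the jaw force, so I judged it from the lag between commanded and measured finger opening. I also did not re-measure the other things on the table, but nothing went near them.

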